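# Unscrew the captive lock screw and draw out the vial tray

### The arm

A 6-joint arm with a two-finger parallel gripper is mounted at the origin on the work surface. World frame = base frame: x ahead of the robot, y to its left, z up, the work surface at z = 0. Lengths are in m, angles in degrees, forces in N, time in s.
With the tool pointing down it reaches from about 0.4 to 0.825 m from the base axis. Payload 7 kg.
Tool frame: the origin (TCP) lies at the centre of the arm's flange, where the gripper is bolted on; the fingertips stand 178 mm ahead of it and the grasp point (between the pads) lies 159 mm ahead of it; x points along the fingers, y is the direction in which the jaws open and shut, and the axes are right-handed (so a half turn about x gives the same grasp; the last joint's range is limited). The gripper opens to 88 mm and grips with 3 to 60 N. Pads are 19 mm wide; open, the fingers measure 130 mm over their backs; the gripper's body (78 mm by 193 mm) begins 47 mm behind the grasp point.
Start: joints at [-59.353, 20.546, 0.682, 0, -70.136, -16.507], TCP at [0.165, -0.655, 0.405] pointing down, gripper open.
Joint ranges: [-176.03, 176.03], [-82.01, 121.73], [-58.28, 71.71], [-173.87, 95.51], [-174.79, -0.11], [-173.66, 173.66]. Speed limits (degrees/s): [136.94, 136.94, 172.46, 180, 180, 180].

### API

Orientations are given as [roll, pitch, yaw] about the fixed x, y, z axes, in that order (R = Rz(yaw) Ry(pitch) Rx(roll)).
In Python, from plant import ctrl gives the robot as it stands. The module is installed in compiled form; this text tells all that it offers.
- The arm moves only by the shell command python3 -m inch 'ROWS'. ROWS is JSON, one flat list of numbers, 7 for each row, row after row: the shift along the tool's x, y, z in m, then the turn, a rotation vector about the tool's x, y, z in degrees, then the finger opening in m, from 0 to 0.0876. In form: [dx, dy, dz, rx, ry, rz, hand, dx, dy, dz, rx, ry, rz, hand, ...]. A call has 1 to 20 rows; each row shifts and turns the pose as measured when the row begins, along the tool's axes as they then stand; what a row does not reach is not made up. A row lasts 1/8 s, in which the tool goes at most 62.5 mm and 10.7 degrees, less where a joint would pass 70% of its speed; a pose out of reach is approached as far as the arm can. A call with a gripper value outside its range is refused whole. The fingers move at their own pace and stop on an object; the grip force is fixed at half the most. Time passes only in rows, so rows that do not move let the fingers close. It gives the time, the measured TCP pose, the force and the opening at its end, in the units of the state.
- ctrl.get_obs(): the state, without advancing time (a new reading comes with each control period).
- ctrl.snapshot(name): name is "scene" or "top" or "wrist"; returns a dict with "color" (384x512x3 uint8, red, green, blue), "depth" (384x512 float32, m along the optical axis (not along the pixel's ray), 0 where there is no reading), "K" (3x3 intrinsics, pixels), "position" and "attitude" of the camera in the world; the wrist camera has in their place "hand_eye" (4x4, takes a point from camera to tool coordinates, whose origin is the TCP and whose axes are the tool frame's). Camera axes: x right, y up, looking along -z (the intrinsics and any distortion apply to the point x, -y, -z); pixel columns grow to the right and rows downward; lengths in m; the calibration is good to about 2 mm. The wrist camera is an equidistant fisheye: a pixel r from the principal point sees the ray r / f radians off the axis. A picture is of the moment at which its call begins: read the wrist's pose just before it.
- ctrl.close_job(): hands the job in, once; it reports no verdict.
The state is a dict: "clock": time; "joint_pos": joint angles; "qvel": joint speeds; "tau": joint torques, N m; "tool_pos": TCP position; "orientation": TCP orientation; "force": force on the tool from outside, world axes, zero at the start; "moment": the same for the moment, N m; "opening": finger opening in m.
Only numpy, scipy, OpenCV 4.12 (cv2) and the standard library are available. Lean on these libraries where they do the work, as an engineer would, in place of code of your own. Each camera call takes 0.05 s, during which the arm holds its last target.

### The job

Unlock the vial sampler and open its tray: pull the black thumbscrew straight up against its spring, gently turn it under a light pull until its thread catches, then unscrew it counter-clockwise all the way to its end stop so that it stays up by itself. Then draw the vial tray out to its stop by its blue tab and let go. Never pull so hard on the screw that the orange thread ring is heaved up out of its turret, and leave the other things on the bench and the deck where they are.

Things in the scene. Friction and masses are not known exactly. Their poses are not given: they have to be found in the camera images.
- sampler: white bench-top vial sampler, fixed, 280 mm deep (own x), 300 wide (y), flat deck 120 mm high. Origin under the middle of its front face; own x points into the machine, z up. On the deck, 70 mm behind the front and at own y = +45 mm, stands a metal turret (52 mm across, 20 mm high) topped by an orange ring (48 mm across, 4 mm thick) out of which the screw comes.
- knob_grip (a point): middle of the round black fluted head of the captive thumbscrew: upright axis, 32 mm across, reaching 14 mm above and below this point; 46 mm above the deck when down, the head's underside then 8 mm above the orange ring. The point rises with the screw but does not turn with it. Grip it from above; 0.09 N m turns it, and at the bottom it turns freely for ever.
- screw (a joint): lift of the screw, m: 0 down (tray locked). Its spring pulls it down with about 4 N at 0, 5.5 N at 5 mm, 10 N at 20 mm; it falls back when let go unless the thread has caught. At a chance angle its lug meets the thread ring's underside at about 5 mm lift; in an entry it can be pulled on to about 15.5 mm; let go at the thread's end it rests at about 19.6 mm.
- thread_entry (a point): point on the screw's axis at the ring's top, 24 mm above the deck, fixed. Inside, the thread has two hidden entries half a turn apart, each open over about 0.45 rad of the head's turning, at angles that differ each time and cannot be seen. Feel for one: pull 3 to 6 N beyond the spring, turn counter-clockwise (from above) till it gives way, then raise till it stops again.
- thread_end (a point): point on the screw's axis 66 mm above the deck, fixed: where knob_grip ends up. Once in an entry, about 2 rad more counter-clockwise drives it up the thread, 4.8 mm per rad (level over the last 0.3 rad) with 1.7 mm axial play, to a firm stop; raise the head with it. Let go within 0.7 rad of giving way it may fall back; beyond, it stays put and can be regripped. Turning clockwise takes it back down.
- collar (a joint): rise of the orange thread ring out of the turret, m: 0 at rest. The ring sits on a stiff spring: every 4 N of pull on the screw beyond the screw's own spring lifts it 1 mm. More than 3.5 mm (14 N too much) is strained.
- tray (a joint): how far the vial tray is drawn out, m: 0 shut, 0.085 at its outer stop; slides towards the sampler's own -x against about 3 N of friction. The screw's steel pin blocks it after 1 to 2 mm until the screw is more than 17.5 mm up.
- tray_tab (a point): grip point of the tray's blue tab, an upright fin on the black tray front: 14 mm thick along the sampler's y, reaching 40 mm out from the tray front (this point is 24 mm out), from 38 to 100 mm above the bench; this point is 90 mm above the bench, 10 mm under the fin's top. Pinch it from above across its 14 mm; it moves with the tray.
- deck_bottle: small amber bottle, 52 mm across, 100 mm tall, standing on the rear of the sampler's deck; origin under its base
- vial_rack: white open rack of blue-capped vials, 75 x 100 x 42 mm, on the rear of the deck; origin under its base
- solvent_bottle: amber bottle, 72 mm across, 150 mm tall, on the bench; origin under its base
- beaker: glass beaker, 66 mm across, 85 mm tall, on the bench; origin under its base
- screwdriver: screwdriver lying on the bench; origin under its middle
- tip_box: yellow box, 120 x 85 x 60 mm, on the bench; origin under its base
- cap_jar: white jar with a green lid, 56 mm across, 70 mm tall, on the bench; origin under its base

How it is judged:
By the outcome, as a careful person would: the job done as asked, in the order asked, and still so for the second after the job is handed in, with the robot touching nothing.
It also fails if it takes over 72 s, if anything falls off the work surface, if the arm or the gripper's body presses on something with over 40 N, if the wrist force passes 120 N, or if a joint passes its speed limit or range.

## Working session

There is one attempt and no reset: what is moved stays moved. The work goes in short steps, Python scripts to look and compute and a shell command to move; the robot and the scene stay as the last step left them, time stands still between calls to the robot, and variables do not carry over. Pictures are saved under pics/ and viewed, and the job is handed in when it is done.

```bash
mkdir -p pics; cat > h.py <<'E'
import numpy as np,cv2
from plant import ctrl
from scipy.spatial.transform import Rotation as R
def snap(n,f):
    o=ctrl.get_obs(); s=ctrl.snapshot(n); cv2.imwrite('pics/'+f+'.png',s['color'][:,:,::-1]); np.savez(f+'.npz',**s,tp=o['tool_pos'],to=o['orientation']); return s
E
python3 - <<'E'
from h import *
for n in ('scene','top','wrist'):
    s=snap(n,n+'0')
    print({k:(v if k not in('color','depth') else v.shape) for k,v in s.items()})
print(ctrl.get_obs())
E
```

```text
{'color': (384, 512, 3), 'depth': (384, 512), 'K': array([[368.31622158,   0.        , 258.94933361],
       [  0.        , 368.31622158, 187.41309798],
       [  0.        ,   0.        ,   1.        ]]), 'position': array([ 1.14428441, -0.90139549,  0.97004675]), 'attitude': array([52.8173134 , -0.46341728, 35.19311986])}
{'color': (384, 512, 3), 'depth': (384, 512), 'K': array([[496.4526993 ,   0.        , 259.7553974 ],
       [  0.        , 496.4526993 , 194.57166414],
       [  0.        ,   0.        ,   1.        ]]), 'position': array([ 0.37607271, -0.0062994 ,  1.77485272]), 'attitude': array([  4.2736471 ,   0.41635272, -91.46998797])}
{'color': (384, 512, 3), 'depth': (384, 512), 'K': array([[297.31863964,   0.        , 259.89338039],
       [  0.        , 297.31863964, 192.86637981],
       [  0.        ,   0.        ,   1.        ]]), 'hand_eye': array([[-6.09866464e-04,  2.62036901e-01, -9.65057662e-01,
         1.94072950e-02],
       [ 9.99999722e-01,  5.74827822e-04, -4.75868138e-04,
        -4.70923833e-05],
       [ 4.30046982e-04, -9.65057683e-01, -2.62037179e-01,
        -7.01397903e-02],
       [ 0.00000000e+00,  0.00000000e+00,  0.00000000e+00,
         1.00000000e+00]])}
{'clock': 0.15, 'joint_pos': array([-5.93536470e+01,  2.05818997e+01,  6.46418564e-01, -1.37204724e-02,
       -7.01354339e+01, -1.65051109e+01]), 'qvel': array([ 0.0070311 , -0.10390038,  0.01032613,  0.1777273 , -0.00238649,
       -0.00749849]), 'tau': array([-4.34852536e-04, -5.83277571e+01,  2.93289417e+01,  7.00114891e+00,
        8.79229425e-03, -1.28003749e-04]), 'tool_pos': array([ 0.16485148, -0.65441833,  0.40394636]), 'orientation': array([ 96.19669661,  89.92792096, 110.33326853]), 'force': array([-0.0259194 , -0.12289086, -0.0287727 ]), 'moment': array([-0.02145348, -0.01119149, -0.02402477]), 'opening': 0.08751679011948738}
```

View pics/scene0.png

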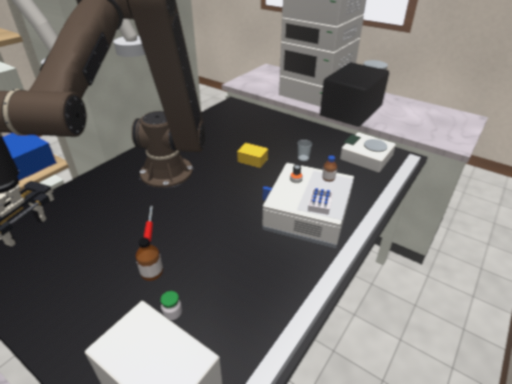

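View pics/top0.png

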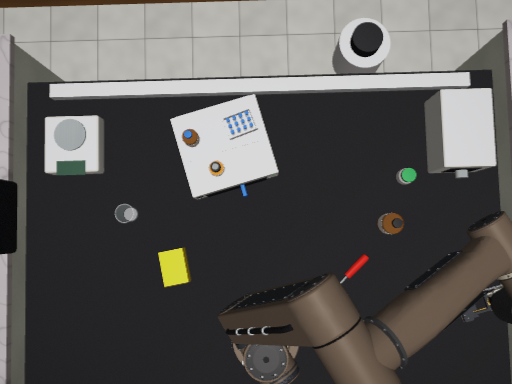

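The top picture shows the sampler at about (225,147), the knob at (216,168), the blue tab at (243,189), and the deck bottle at (190,137) behind the knob. Now I'll measure these.

```bash
cat >> h.py <<'E'
def cloud(s):
    K=s['K'];d=s['depth'];v,u=np.mgrid[:384,:512]
    p=np.stack([(u-K[0,2])/K[0,0]*d,-(v-K[1,2])/K[1,1]*d,-d],-1)
    return p@R.from_euler('xyz',s['attitude'],degrees=True).as_matrix().T+s['position']
E
python3 - <<'E'
from h import *
for n in('scene0','top0'):
    s=dict(np.load(n+'.npz')); P=cloud(s); c=s['color'].astype(int); ok=s['depth']>0
    x,y,z=P[...,0],P[...,1],P[...,2]
    reg=ok&(x>.4)&(x<.95)&(y>-.15)&(y<.4)
    r,g,b=c[...,0],c[...,1],c[...,2]
    m=reg&(abs(z-.12)<.012)
    q=P[m][:,:2].astype(np.float32); rect=cv2.minAreaRect(q); print(n,'deck',np.median(P[m],0),rect, cv2.boxPoints(rect).round(4).tolist())
    m=reg&(b>r+60)&(b>g+30)&(z<.115)&(z>.03)
    print('tab',m.sum(),P[m].mean(0),P[m].min(0),P[m].max(0))
    t=m&(z>.092); 
    if t.sum(): print('tabtop',t.sum(),P[t].mean(0),cv2.minAreaRect(P[t][:,:2].astype(np.float32)))
    m=reg&(r>g+50)&(r>150)&(z>.12)&(z<.16); print('ring',m.sum(),P[m].mean(0),P[m].min(0),P[m].max(0))
    m=reg&(z>.165)&(z<.19)&(np.hypot(x-P[...,0],0)<1)
    n2,l,st,ce=cv2.connectedComponentsWithStats(((reg&(z>.155)).astype(np.uint8)))
    for i in range(1,n2):
        if st[i,4]>8: print('high',st[i],P[l==i].mean(0),P[l==i].min(0),P[l==i].max(0))
s=cv2.imread('pics/top0.png'); cv2.imwrite('pics/topz.png',cv2.resize(s[85:210,155:290],None,fx=5,fy=4.5,interpolation=2))
E
```

```text
scene0 deck [0.67162812 0.08513577 0.11992327] ((0.6694239377975464, 0.1181979551911354), (0.281011700630188, 0.30659350752830505), 15.07553482055664) [[0.49390000104904175, 0.2296999990940094], [0.5735999941825867, -0.06639999896287918], [0.8450000286102295, 0.0066999997943639755], [0.7652000188827515, 0.3027999997138977]]
tab 26 [0.51525827 0.05473239 0.09746392] [0.50086443 0.0473709  0.09143791] [0.5306408  0.0625406  0.10221723]
tabtop 23 [0.51533207 0.05515216 0.09822469] ((0.515733003616333, 0.056580327451229095), (0.031470198184251785, 0.013229260221123695), 11.106691360473633)
ring 46 [0.59496972 0.13613427 0.14500855] [0.57027265 0.11801817 0.14057599] [0.61296786 0.15950769 0.15930299]
high [322 156  15  19 196] [0.69524674 0.21323044 0.18615173] [0.66728343 0.19766212 0.15526424] [0.71689852 0.23683482 0.22245524]
high [292 165   9  10  77] [0.59296451 0.13835432 0.17218692] [0.57533932 0.12594906 0.15509267] [0.60636944 0.16052774 0.1820389 ]
high [311 188   7  15  46] [0.71903734 0.05315774 0.16000021] [0.7021425  0.01887381 0.15500565] [0.73571157 0.09633317 0.16377372
[... 2119 characters left out ...]
0968] [0.7330338  0.10138542 0.16692562]
high [243 125   4   4  13] [0.72339285 0.0474644  0.16011691] [0.71851673 0.04186384 0.15543539] [0.7282421  0.05206071 0.16680125]
high [237 127   4   5  14] [0.71626573 0.06791371 0.1608865 ] [0.70967186 0.06206422 0.15513266] [0.72221199 0.07180405 0.16615818]
high [182 129  17  17 221] [0.68741037 0.2235421  0.1931037 ] [0.66613869 0.2009379  0.15603504] [0.71616538 0.2512666  0.22755832]
high [230 130   4   4  10] [0.70691894 0.08925468 0.16235917] [0.70235989 0.08522289 0.1559606 ] [0.71169073 0.09441735 0.16861693]
high [210 161  11  12  92] [0.59082619 0.14476516 0.17733783] [0.57518941 0.12952263 0.15792502] [0.60947025 0.16171471 0.18779441]
```

View pics/topz.png

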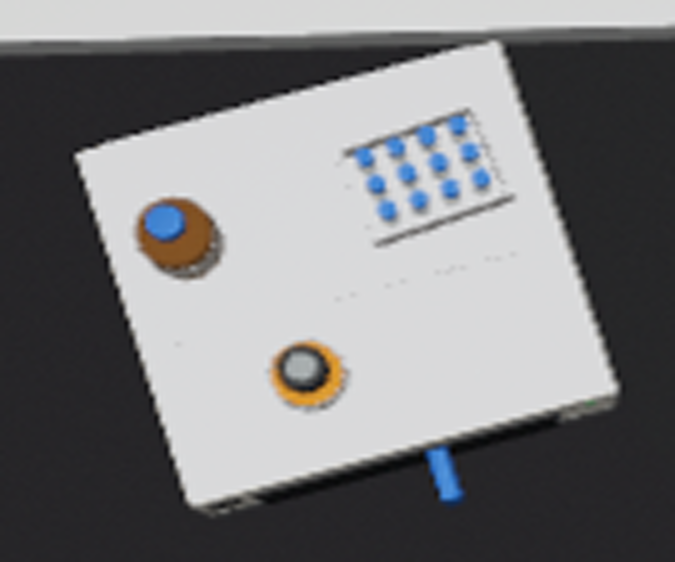

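```bash
cat >> h.py <<'E'
def Tm(): 
    o=ctrl.get_obs(); return o,R.from_euler('xyz',o['orientation'],degrees=True).as_matrix()
def rel(p):
    "shift in tool axes bringing the grasp point to p"
    o,M=Tm(); g=np.array(o['tool_pos'])+M@[.159,0,0]
    return M.T@(np.array(p)-g)
def st():
    o,M=Tm(); print('t',round(o['clock'],2),'grasp',(o['tool_pos']+M@[.159,0,0]).round(4),'x',M[:,0].round(3),'yaw_y',np.degrees(np.arctan2(M[1,1],M[0,1])).round(2),'q',o['joint_pos'].round(1),'F',o['force'].round(2),'M',o['moment'].round(2),'op',round(o['opening'],4))
E
python3 - <<'E'
from h import *
st(); o,M=Tm(); print(M.round(4)); print(rel([.55,.11,.27]))
E
```

```text
t 0.15 grasp [ 0.1648 -0.6542  0.2449] x [-0.     0.001 -1.   ] yaw_y 104.14 q [-59.4  20.6   0.6  -0.  -70.1 -16.5] F [-0.03 -0.12 -0.03] M [-0.02 -0.01 -0.02] op 0.0875
[[-4.000e-04 -2.442e-01  9.697e-01]
 [ 1.200e-03  9.697e-01  2.442e-01]
 [-1.000e+00  1.300e-03 -1.000e-04]]
[-0.02432038  0.64703457  0.56020001]
```

```bash
python3 -m inch '[-0.02,0.01,0.01,0,0,0,0.0876, -0.01,0.04,0.035,0,0,0,0.0876, 0,0.043,0.037,0,0,0,0.0876, 0,0.043,0.037,0,0,0,0.0876, 0,0.043,0.037,0,0,0,0.0876, 0,0.043,0.037,0,0,0,0.0876, 0,0.043,0.037,0,0,0,0.0876, 0,0.043,0.037,0,0,0,0.0876, 0,0.043,0.037,0,0,0,0.0876, 0,0.043,0.037,0,0,0,0.0876, 0,0.043,0.037,0,0,0,0.0876, 0,0.043,0.037,0,0,0,0.0876, 0,0.043,0.037,0,0,0,0.0876, 0,0.043,0.037,0,0,0,0.0876, 0,0.043,0.037,0,0,0,0.0876, 0,0.035,0.03,0,0,0,0.0876]'; python3 -c "
from h import *
st();print(rel([.55,.11,.27]))
snap('wrist','wrist1');snap('top','top1')"
```

```text
clock: 2.15
tool_pos: [0.5513, 0.134, 0.4574]
orientation: [-12.8, 88.5, 1.5]
force: [-0.1, -1.3, 0.8]
opening: 0.0874
t 2.15 grasp [0.5554 0.1341 0.2984] x [ 0.026  0.001 -1.   ] yaw_y 104.25 q [  33.7    8.2   -9.3    0.8  -71.2 -109.7] F [-0.13 -1.27  0.79] M [-0.04  0.02  0.04] op 0.0874
[ 0.02825524 -0.0218946  -0.01190521]
```

View pics/wrist1.png

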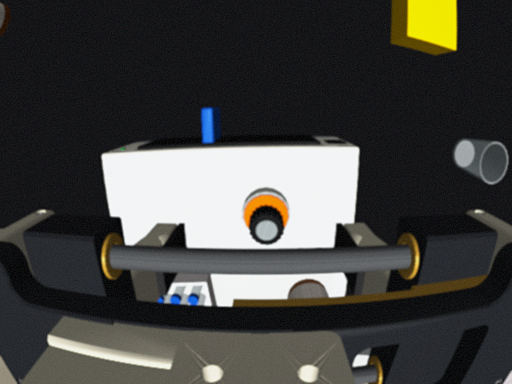

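The wrist view shows the knob top at (266,230), the tab at (208,125) and the bottle behind the fingers. The arm was probably still settling, so I'll let it settle, rotate it, and look again.

```bash
python3 -m inch '[0,0,0,0,0,0,0.0876, 0,0,0,8,0,0,0.0876, 0,0,0,8,0,0,0.0876, 0,0,0,8,0,0,0.0876, 0,0,0,0,0,0,0.0876, 0,0,0,0,0,0,0.0876]'; python3 -c "
from h import *
st();print(rel([.55,.11,.27]))
snap('wrist','wrist2');snap('top','top1')
s=cv2.imread('pics/wrist2.png');cv2.imwrite('pics/w2z.png',cv2.resize(s[80:272,130:386],None,fx=3,fy=3,interpolation=2))"
```

```text
clock: 3.0
tool_pos: [0.5491, 0.1329, 0.4614]
orientation: [15.8, 88.3, 5.6]
force: [-0.1, 0.1, -0.4]
opening: 0.0878
t 3.0 grasp [0.5538 0.1334 0.3025] x [ 0.03   0.003 -1.   ] yaw_y 79.83 q [  33.8    7.8   -9.4    0.9  -71.4 -134.2] F [-0.14  0.15 -0.41] M [-0.09  0.08 -0.03] op 0.0878
[ 0.0323021  -0.02392472 -0.00053   ]
```

View pics/w2z.png

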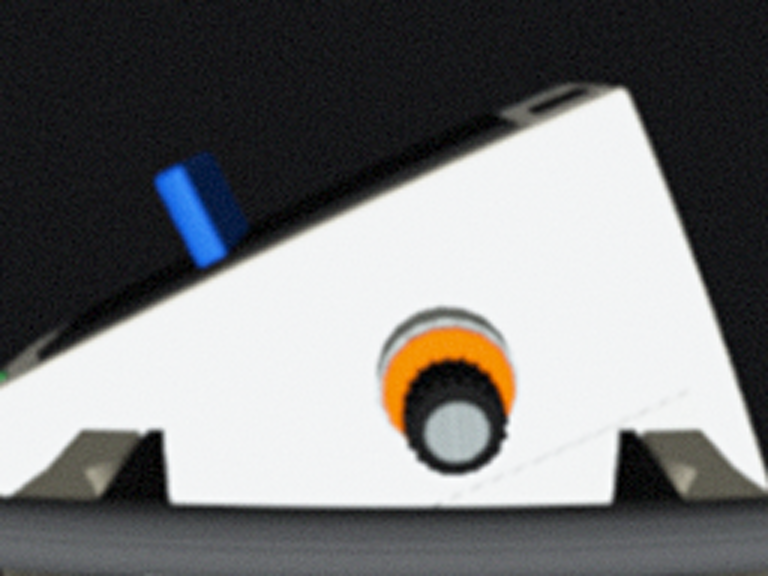

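```bash
cat >> h.py <<'E'
def wpix(f,u,v,z):
    s=np.load(f+'.npz');K=s['K'];a=(u-K[0,2])/K[0,0];b=(v-K[1,2])/K[1,1];r=np.hypot(a,b)
    d=np.array([a/r*np.sin(r),-b/r*np.sin(r),-np.cos(r)])
    H=s['hand_eye'];M=R.from_euler('xyz',s['to'],degrees=True).as_matrix()
    c=M@H[:3,3]+s['tp'];d=M@H[:3,:3]@d
    return c+d*(z-c[2])/d[2]
E
python3 - <<'E'
from h import *
print('knob',wpix('wrist2',282.2,224.2,.180)); print('tabc',wpix('wrist2',194,152.5,.1))
print('ring',wpix('wrist2',130+448/3,80+384/3,.144))
for z,u,v in [(.1,155,180),(.1,182,165),(.1,228,257),(.1,203,270)]: print(wpix('wrist2',130+u/3,80+v/3,z))
for u,v in[(628,90),(0,382)]: print('c',wpix('wrist2',130+u/3,80+v/3,.12))
E
```

```text
knob [0.59283478 0.14906427 0.18      ]
tabc [0.51990646 0.06297331 0.1       ]
ring [0.5893805 0.1494047 0.144    ]
[0.50241163 0.05161712 0.1       ]
[0.49892589 0.06355035 0.1       ]
[0.5380665  0.07367272 0.1       ]
[0.54126443 0.06262005 0.1       ]
c [0.49905306 0.2329147  0.12      ]
c [ 0.56608685 -0.02773103  0.12      ]
```

```bash
cat >> h.py <<'E'
def tilt():
    o,M=Tm(); v=np.cross([1,0,0],M.T@[0,0,-1]); print('tilt fix rotvec deg',np.degrees(v).round(2))
E
python3 -c "
from h import *
tilt(); print(rel([.593,.147,.215]))"
```

```text
tilt fix rotvec deg [ 0.    1.64 -0.46]
[0.08849641 0.01950591 0.03356272]
```

```bash
python3 -m inch '[0.02,0.009,0.015,0,1.7,-0.5,0.0876, 0.02,0.009,0.015,0,0,0,0.0876, 0,0,0,0,0,0,0.0876, 0,0,0,0,0,0,0.0876]'; python3 -c "
from h import *
st();tilt();print(rel([.593,.147,.215]))"
```

```text
clock: 3.6
tool_pos: [0.5837, 0.1457, 0.4207]
orientation: [-107.8, 90.0, -117.8]
force: [-0.5, -1.0, 1.0]
opening: 0.0878
t 3.6 grasp [0.5836 0.1456 0.2617] x [-0.    -0.001 -1.   ] yaw_y 79.98 q [  32.6   13.1   -7.6    0.   -69.3 -132.6] F [-0.51 -0.96  1.03] M [-0.1  -0.03 -0.01] op 0.0878
tilt fix rotvec deg [ 0.   -0.01  0.03]
[0.04669528 0.00300497 0.00900193]
```

```bash
python3 -m inch '[0.02,0.003,0.009,0,0,0,0.0876, 0.02,0,0,0,0,0,0.0876, 0,0,0,0,0,0,0.0876, 0,0,0,0,0,0,0.0876]'; python3 -c "
from h import *
st();tilt();print(rel([.593,.147,.174]));snap('wrist','wrist3')"
```

```text
clock: 4.1
tool_pos: [0.5936, 0.1471, 0.3797]
orientation: [19.0, 89.9, 9.1]
force: [-0.2, 0.4, 0.8]
opening: 0.0876
t 4.1 grasp [0.5939 0.1472 0.2207] x [ 0.002  0.    -1.   ] yaw_y 80.03 q [ 3.220e+01  1.560e+01 -9.800e+00  1.000e-01 -6.450e+01 -1.322e+02] F [-0.16  0.35  0.85] M [-0.04 -0.03 -0.05] op 0.0876
tilt fix rotvec deg [ 0.    0.11 -0.04]
[ 0.04674178 -0.00034601 -0.00100038]
```

View pics/wrist3.png

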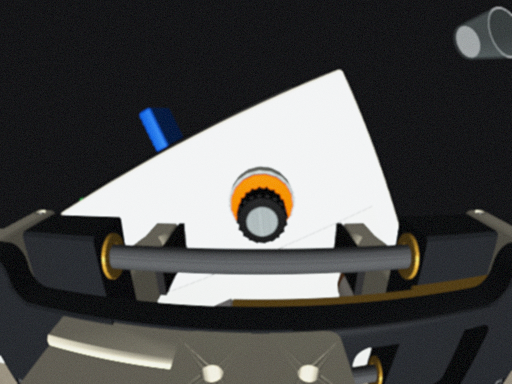

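Wrist view: the knob top at (262,222) is centred between the fingertips at columns 180 and 340.

```bash
python3 -c "
from h import *
print(wpix('wrist3',262.5,222,.180),wpix('wrist3',262,197.5,.144),wpix('wrist3',157,131,.1))"; python3 -m inch '[0.02,0,-0.001,0,0,0,0.0876, 0.02,0,0,0,0,0,0.0876, 0.004,0,0,0,0,0,0.0876, 0,0,0,0,0,0,0.0876]';python3 -c "
from h import *
st();tilt();print(rel([.593,.147,.174]))"
```

```text
[0.592703   0.14924661 0.18      ] [0.58670061 0.15025806 0.144     ] [0.52133433 0.06565408 0.1       ]
clock: 4.65
tool_pos: [0.5936, 0.1477, 0.3386]
orientation: [31.5, 89.5, 21.6]
force: [-0.4, 0.6, 0.7]
opening: 0.0874
t 4.65 grasp [0.5948 0.1482 0.1796] x [ 0.008  0.003 -1.   ] yaw_y 80.07 q [ 3.230e+01  1.730e+01 -1.310e+01  1.000e-01 -5.910e+01 -1.323e+02] F [-0.4   0.57  0.72] M [ 0.   -0.01  0.01] op 0.0874
tilt fix rotvec deg [ 0.    0.4  -0.24]
[ 0.00562815 -0.00148706 -0.00158287]
```

```bash
python3 -m inch '[0.005,0,-0.001,0,0.4,-0.2,0.0876, 0.001,0,0,0,0,0,0.0876, 0,0,0,0,0,0,0.0876]';python3 -c "
from h import *
st();tilt();print(rel([.593,.148,.174]))"
```

```text
clock: 5.03
tool_pos: [0.593, 0.1481, 0.3342]
orientation: [51.3, 89.8, 41.4]
force: [-0.4, -0.6, -0.2]
opening: 0.0877
t 5.03 grasp [0.5933 0.1484 0.1752] x [ 0.002  0.002 -1.   ] yaw_y 80.08 q [  32.3   17.6  -13.3   -0.   -59.  -132.2] F [-0.39 -0.61 -0.16] M [-0.05  0.    0.  ] op 0.0877
tilt fix rotvec deg [ 0.    0.1  -0.12]
[ 0.00123422 -0.00044812 -0.0002575 ]
```

Good. Close on the head.

```bash
python3 -m inch '[0,0,0,0,0,0,0.02, 0,0,0,0,0,0,0.02, 0,0,0,0,0,0,0.02, 0,0,0,0,0,0,0.02, 0,0,0,0,0,0,0.02]';python3 -c "
from h import *
st();tilt()"
```

```text
clock: 5.65
tool_pos: [0.5931, 0.1481, 0.3346]
orientation: [48.0, 89.8, 38.0]
force: [0.5, -0.0, 0.0]
opening: 0.0429
t 5.65 grasp [0.5935 0.1484 0.1756] x [ 0.003  0.002 -1.   ] yaw_y 80.08 q [  32.3   17.6  -13.3   -0.   -59.  -132.2] F [ 0.45 -0.04  0.03] M [-0.05  0.05 -0.  ] op 0.0429
tilt fix rotvec deg [ 0.    0.13 -0.14]
```

```bash
python3 -m inch '[0,0,0,0,0,0,0.02, 0,0,0,0,0,0,0.02, 0,0,0,0,0,0,0.02]';python3 -c "
from h import *
st()"; python3 -m inch '[-0.003,0,0,0,0,0,0.02]';python3 -c "
from h import *
st()"; python3 -m inch '[-0.003,0,0,0,0,0,0.02]'; python3 -c "
from h import *
st()"
```

```text
clock: 6.02
tool_pos: [0.5931, 0.1481, 0.3346]
orientation: [47.1, 89.8, 37.2]
force: [-0.0, 0.5, 0.5]
opening: 0.0311
t 6.03 grasp [0.5935 0.1484 0.1756] x [ 0.003  0.002 -1.   ] yaw_y 80.08 q [  32.3   17.6  -13.3   -0.   -59.  -132.2] F [-0.04  0.52  0.52] M [-0.02 -0.03  0.02] op 0.0311
clock: 6.15
tool_pos: [0.5931, 0.1481, 0.3371]
orientation: [53.2, 89.8, 43.2]
force: [1.6, -0.1, -4.0]
opening: 0.0311
t 6.15 grasp [0.5934 0.1484 0.1781] x [ 0.002  0.002 -1.   ] yaw_y 80.07 q [  32.3   17.5  -13.1   -0.   -59.3 -132.2] F [ 1.62 -0.11 -4.03] M [ 0.11 -0.82 -0.02] op 0.0311
clock: 6.28
tool_pos: [0.5931, 0.1481, 0.3398]
orientation: [56.8, 89.9, 46.9]
force: [1.9, -0.4, -6.2]
opening: 0.0312
t 6.28 grasp [0.5934 0.1484 0.1808] x [ 0.002  0.002 -1.   ] yaw_y 80.07 q [  32.3   17.3  -12.8   -0.   -59.7 -132.2] F [ 1.89 -0.39 -6.2 ] M [-0.02 -1.03  0.03] op 0.0312
```

```bash
python3 -m inch '[-0.001,0,0,0,0,0,0.02]';python3 -c "
from h import *
st()"; python3 -m inch '[0,0,0,0,0,0,0.02]'; python3 -c "
from h import *
st()"
```

```text
clock: 6.4
tool_pos: [0.5931, 0.1481, 0.3405]
orientation: [63.5, 89.9, 53.6]
force: [3.4, -0.5, -8.0]
opening: 0.0313
t 6.4 grasp [0.5933 0.1484 0.1815] x [ 0.001  0.002 -1.   ] yaw_y 80.05 q [ 3.230e+01  1.730e+01 -1.280e+01 -1.000e-01 -5.980e+01 -1.322e+02] F [ 3.37 -0.5  -8.02] M [-0.04 -1.25 -0.02] op 0.0313
clock: 6.52
tool_pos: [0.5931, 0.1482, 0.3402]
orientation: [66.0, 89.9, 56.1]
force: [3.6, -0.2, -6.2]
opening: 0.0316
t 6.53 grasp [0.5933 0.1484 0.1812] x [ 0.001  0.002 -1.   ] yaw_y 80.05 q [ 3.230e+01  1.730e+01 -1.280e+01 -1.000e-01 -5.970e+01 -1.322e+02] F [ 3.6  -0.15 -6.21] M [-0.   -1.14  0.08] op 0.0316
```

```bash
python3 -m inch '[-0.0012,0,0,-5,0,0,0.02, -0.0008,0,0,-8,0,0,0.02]';python3 -c "
from h import *
st()"; python3 -m inch '[-0.0008,0,0,-8,0,0,0.02, -0.0008,0,0,-8,0,0,0.02]'; python3 -c "
from h import *
st()"
```

```text
clock: 6.78
tool_pos: [0.5932, 0.1484, 0.3417]
orientation: [62.8, 89.8, 66.2]
force: [1.2, 0.7, -5.2]
opening: 0.0313
t 6.78 grasp [0.5934 0.1488 0.1827] x [ 0.001  0.002 -1.   ] yaw_y 93.33 q [ 3.230e+01  1.730e+01 -1.270e+01 -1.000e-01 -5.990e+01 -1.189e+02] F [ 1.19  0.7  -5.17] M [ 0.48 -0.91 -0.11] op 0.0313
clock: 7.02
tool_pos: [0.5932, 0.1487, 0.3428]
orientation: [57.8, 89.8, 77.6]
force: [1.5, 0.6, -6.6]
opening: 0.0313
t 7.03 grasp [0.5933 0.1492 0.1838] x [ 0.001  0.003 -1.   ] yaw_y 109.84 q [  32.3   17.2  -12.5   -0.2  -60.1 -102.4] F [ 1.46  0.62 -6.64] M [ 0.39 -0.88 -0.11] op 0.0313
```

```bash
for i in 1 ; do python3 -m inch '[-0.0015,0,0,0,0,0,0.02]';done; python3 -c "
from h import *
st()"; python3 -m inch '[-0.0015,0,0,0,0,0,0.02]'; python3 -c "
from h import *
st(); snap('wrist','w4');s=cv2.imread('pics/w4.png');cv2.imwrite('pics/w4z.png',cv2.resize(s[150:280,180:350],None,fx=4,fy=4,interpolation=2))"
```

```text
clock: 7.15
tool_pos: [0.5932, 0.1488, 0.3442]
orientation: [59.8, 89.8, 79.6]
force: [2.8, -0.1, -6.1]
opening: 0.0318
t 7.15 grasp [0.5933 0.1493 0.1852] x [ 0.001  0.003 -1.   ] yaw_y 109.81 q [  32.3   17.2  -12.4   -0.2  -60.3 -102.4] F [ 2.79 -0.09 -6.14] M [-0.06 -1.15  0.09] op 0.0318
clock: 7.28
tool_pos: [0.5932, 0.1488, 0.3456]
orientation: [63.2, 89.8, 82.8]
force: [3.3, 0.6, -6.7]
opening: 0.0311
t 7.28 grasp [0.5933 0.1493 0.1866] x [ 0.     0.003 -1.   ] yaw_y 109.64 q [  32.3   17.1  -12.3   -0.2  -60.5 -102.6] F [ 3.28  0.6  -6.68] M [ 0.06 -1.19  0.08] op 0.0311
```

View pics/w4z.png

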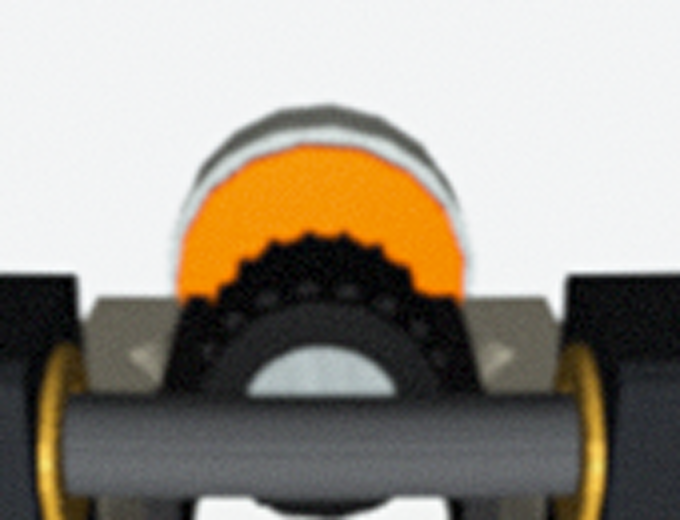

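```bash
python3 -c "
from h import *
s=np.load('w4.npz');K=s['K'];H=np.linalg.inv(s['hand_eye'])
def pr(p):
    q=H[:3,:3]@p+H[:3,3]; x,y,z=q[0],-q[1],-q[2]; r=np.hypot(x,y);t=np.arctan2(r,z);return K[0,2]+K[0,0]*t*x/r,K[1,2]+K[1,1]*t*y/r
for sl in (0,.003,.006,.009):
    x=.1546+sl
    print(sl,'botrim',pr(np.array([x+.028,0,-.016])),'toprim',pr(np.array([x,0,-.016])),'r',[pr(np.array([x,.009,0]))[0]-pr(np.array([x,-.009,0]))[0]])
"
```

```text
0 botrim (np.float64(259.88388378987617), np.float64(209.2677393824854)) toprim (np.float64(259.91554339395043), np.float64(227.27991413950127)) r [np.float64(35.36472108441882)]
0.003 botrim (np.float64(259.88106382599506), np.float64(207.6607780517274)) toprim (np.float64(259.9116110375755), np.float64(225.04557175489913)) r [np.float64(34.73541824306122)]
0.006 botrim (np.float64(259.87833513168334), np.float64(206.10542224844593)) toprim (np.float64(259.90782532166975), np.float64(222.89377265757702)) r [np.float64(34.12638189730896)]
0.009 botrim (np.float64(259.8756934890056), np.float64(204.5993065615331)) toprim (np.float64(259.9041785690781), np.float64(220.82023914188045)) r [np.float64(33.53673925859124)]
```

The head's lower rim is seen at row 209, as expected with no slip. The screw has risen 11 mm at spring force, so it is in an entry. I'll raise until it stops.

```bash
python3 -m inch '[-0.0015,0,0,0,0,0,0.02, -0.0015,0,0,0,0,0,0.02]';python3 -c "
from h import *
st()"; python3 -m inch '[-0.0012,0,0,0,0,0,0.02]'; python3 -c "
from h import *
st()"; python3 -m inch '[-0.001,0,0,0,0,0,0.02]'; python3 -c "
from h import *
st()"
```

```text
clock: 7.58
tool_pos: [0.5932, 0.1488, 0.3487]
orientation: [65.3, 89.8, 84.8]
force: [2.6, 1.2, -7.1]
opening: 0.0318
t 7.58 grasp [0.5932 0.1492 0.1897] x [ 0.     0.003 -1.   ] yaw_y 109.53 q [  32.3   17.   -12.1   -0.2  -60.8 -102.7] F [ 2.64  1.2  -7.13] M [ 0.15 -1.26  0.16] op 0.0318
clock: 7.7
tool_pos: [0.5932, 0.1488, 0.3498]
orientation: [66.4, 89.8, 86.0]
force: [2.9, -0.8, -8.1]
opening: 0.031
t 7.7 grasp [0.5932 0.1492 0.1908] x [ 0.     0.003 -1.   ] yaw_y 109.51 q [  32.3   16.9  -12.    -0.2  -61.  -102.7] F [ 2.88 -0.83 -8.13] M [ 0.14 -1.35  0.06] op 0.031
clock: 7.82
tool_pos: [0.5932, 0.1488, 0.3508]
orientation: [68.9, 89.8, 88.4]
force: [4.1, 0.1, -9.2]
opening: 0.0312
t 7.83 grasp [0.5932 0.1492 0.1918] x [ 0.     0.003 -1.   ] yaw_y 109.49 q [  32.3   16.9  -11.9   -0.2  -61.1 -102.7] F [ 4.13  0.07 -9.21] M [ 0.11 -1.52  0.16] op 0.0312
```

```bash
python3 -m inch '[-0.0003,0,0,-8,0,0,0.02, -0.0005,0,0,-8,0,0,0.02]';python3 -c "
from h import *
st()"; python3 -m inch '[-0.0007,0,0,-8,0,0,0.02, -0.0007,0,0,-8,0,0,0.02]'; python3 -c "
from h import *
st()"
```

```text
clock: 8.07
tool_pos: [0.5931, 0.149, 0.351]
orientation: [61.2, 89.8, 97.0]
force: [3.5, 0.9, -10.4]
opening: 0.0312
t 8.07 grasp [0.593  0.1496 0.192 ] x [-0.     0.004 -1.   ] yaw_y 125.84 q [ 32.3  16.9 -11.9  -0.2 -61.2 -86.4] F [  3.49   0.92 -10.38] M [ 0.49 -1.4  -0.06] op 0.0312
clock: 8.32
tool_pos: [0.5929, 0.1493, 0.3518]
orientation: [53.8, 89.7, 106.2]
force: [3.0, 1.3, -9.1]
opening: 0.0311
t 8.32 grasp [0.5927 0.15   0.1928] x [-0.001  0.004 -1.   ] yaw_y 142.32 q [ 32.3  16.8 -11.8  -0.3 -61.3 -69.9] F [ 3.04  1.27 -9.14] M [ 0.46 -1.17 -0.07] op 0.0311
```

```bash
python3 -m inch '[-0.0007,0,0,-8,0,0,0.02, -0.0007,0,0,-8,0,0,0.02]';python3 -c "
from h import *
st()"; python3 -m inch '[-0.0007,0,0,-8,0,0,0.02, -0.0007,0,0,-8,0,0,0.02]'; python3 -c "
from h import *
st();tilt()"
```

```text
clock: 8.57
tool_pos: [0.5927, 0.1495, 0.3527]
orientation: [46.2, 89.7, 115.0]
force: [2.4, 1.4, -9.7]
opening: 0.0313
t 8.57 grasp [0.5923 0.1503 0.1937] x [-0.002  0.005 -1.   ] yaw_y 158.81 q [ 32.3  16.8 -11.7  -0.3 -61.5 -53.4] F [ 2.35  1.38 -9.65] M [ 0.35 -1.14 -0.06] op 0.0313
clock: 8.82
tool_pos: [0.5924, 0.1496, 0.3536]
orientation: [37.5, 89.6, 122.8]
force: [3.3, 1.0, -8.8]
opening: 0.0314
t 8.82 grasp [0.5918 0.1504 0.1946] x [-0.003  0.005 -1.   ] yaw_y 175.29 q [ 32.3  16.7 -11.6  -0.4 -61.6 -36.9] F [ 3.33  0.95 -8.78] M [ 0.22 -1.24 -0.1 ] op 0.0314
tilt fix rotvec deg [ 0.    0.28 -0.21]
```

```bash
python3 -m inch '[-0.0008,-0.0005,-0.0005,-8,0.1,-0.1,0.02, -0.0008,-0.0005,-0.0005,-8,0.1,-0.1,0.02]';python3 -c "
from h import *
st()"; python3 -m inch '[-0.0007,0,0,-8,0,0,0.02]'; python3 -c "
from h import *
st();tilt()"
```

```text
clock: 9.07
tool_pos: [0.592, 0.1495, 0.3541]
orientation: [29.8, 89.7, 131.5]
force: [-2.3, 5.7, -5.2]
opening: 0.0312
t 9.07 grasp [0.5914 0.1501 0.1951] x [-0.003  0.004 -1.   ] yaw_y -168.25 q [ 32.4  16.7 -11.7  -0.3 -61.7 -20.5] F [-2.26  5.66 -5.16] M [ 1.88  0.94 -0.15] op 0.0312
clock: 9.2
tool_pos: [0.5917, 0.1498, 0.3548]
orientation: [23.6, 89.7, 133.6]
force: [3.2, -1.6, -7.8]
opening: 0.0313
t 9.2 grasp [0.5911 0.1504 0.1958] x [-0.004  0.004 -1.   ] yaw_y -159.99 q [ 32.4  16.6 -11.6  -0.4 -61.8 -12.2] F [ 3.18 -1.58 -7.84] M [-0.15 -1.   -0.08] op 0.0313
tilt fix rotvec deg [ 0.    0.3  -0.13]
```

```bash
python3 -m inch '[-0.0004,0,0,-8,0,0,0.02, -0.0004,0,0,-8,0,0,0.02]';python3 -c "
from h import *
st()"; python3 -m inch '[-0.0003,0,0,-8,0,0,0.02]'; python3 -c "
from h import *
st();tilt()"; python3 -m inch '[-0.0003,0,0,-8,0,0,0.02]'; python3 -c "
from h import *
st();tilt()"
```

```text
clock: 9.45
tool_pos: [0.5913, 0.1495, 0.3552]
orientation: [17.0, 89.6, 143.5]
force: [4.0, -0.5, -11.4]
opening: 0.0312
t 9.45 grasp [0.5905 0.1501 0.1963] x [-0.005  0.004 -1.   ] yaw_y -143.51 q [ 32.4  16.6 -11.6  -0.4 -61.9   4.3] F [  4.03  -0.54 -11.36] M [-0.14 -1.44 -0.22] op 0.0312
clock: 9.57
tool_pos: [0.5912, 0.1494, 0.3553]
orientation: [12.0, 89.6, 146.7]
force: [3.4, -0.1, -9.2]
opening: 0.0313
t 9.57 grasp [0.5903 0.15   0.1963] x [-0.006  0.004 -1.   ] yaw_y -135.31 q [ 32.4  16.6 -11.6  -0.4 -62.   12.5] F [ 3.4  -0.1  -9.22] M [ 0.09 -1.17 -0.78] op 0.0313
tilt fix rotvec deg [ 0.    0.39 -0.08]
clock: 9.7
tool_pos: [0.5909, 0.1493, 0.3554]
orientation: [6.6, 89.6, 149.5]
force: [1.9, 0.7, -6.1]
opening: 0.0311
t 9.7 grasp [0.5899 0.1499 0.1964] x [-0.007  0.004 -1.   ] yaw_y -127.11 q [ 32.4  16.6 -11.6  -0.4 -62.   20.7] F [ 1.94  0.68 -6.1 ] M [ 0.2  -0.59 -0.54] op 0.0311
tilt fix rotvec deg [ 0.    0.44 -0.05]
```

Torque jumped from 0.1 to 0.8 N m at 20.7 mm lift, so that is the end stop. Now release.

```bash
python3 -m inch '[0.0005,0,0,-2,0,0,0.02, 0.0005,0,0,0,0,0,0.02]';python3 -c "
from h import *
st()"; python3 -m inch '[0,0,0,0,0,0,0.0876, 0,0,0,0,0,0,0.0876, 0,0,0,0,0,0,0.0876, 0,0,0,0,0,0,0.0876, 0,0,0,0,0,0,0.0876]'; python3 -c "
from h import *
st();tilt();snap('wrist','w5');snap('scene','s5')
for f in('w5','s5'):
  s=cv2.imread('pics/'+f+'.png');a=s[130:270,160:360] if f=='w5' else s[140:230,250:370];cv2.imwrite('pics/'+f+'z.png',cv2.resize(a,(720,500),interpolation=2))"
```

```text
clock: 9.95
tool_pos: [0.5908, 0.1492, 0.3552]
orientation: [-0.5, 89.5, 144.4]
force: [0.7, 0.0, -3.4]
opening: 0.0316
t 9.95 grasp [0.5898 0.15   0.1962] x [-0.006  0.005 -1.   ] yaw_y -125.09 q [ 32.4  16.6 -11.6  -0.5 -62.   22.8] F [ 0.7   0.05 -3.36] M [ 0.14 -0.43 -0.61] op 0.0316
clock: 10.58
tool_pos: [0.5908, 0.1491, 0.3576]
orientation: [-11.0, 89.6, 133.9]
force: [-0.3, -0.2, -0.2]
opening: 0.0759
t 10.57 grasp [0.5901 0.1498 0.1986] x [-0.004  0.004 -1.   ] yaw_y -125.11 q [ 32.4  16.4 -11.5  -0.4 -62.1  22.7] F [-0.33 -0.2  -0.21] M [-0.1   0.2   0.07] op 0.0759
tilt fix rotvec deg [-0.    0.35  0.07]
```

View pics/w5z.png

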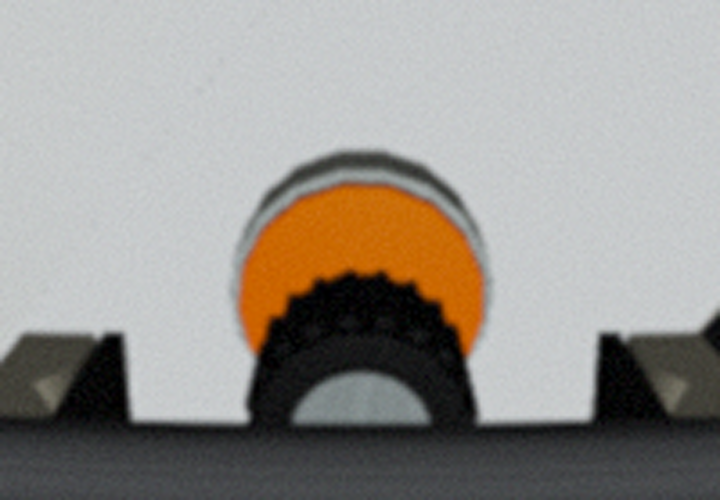

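View pics/s5z.png

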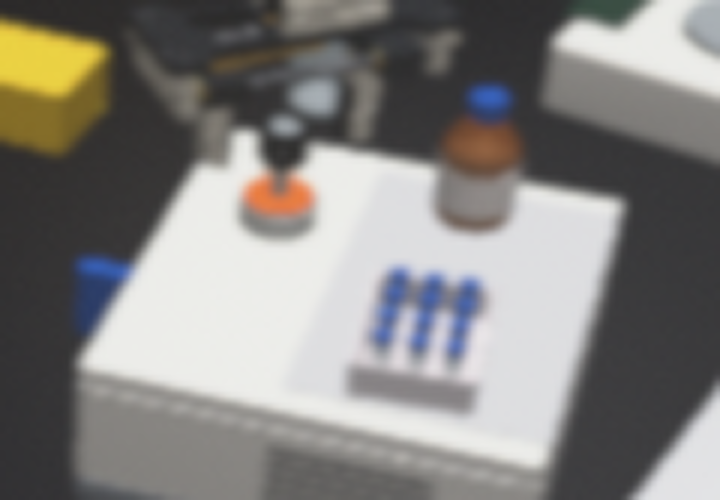

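The screw stays up by itself, with a wide gap between the head and the ring, which sits flat. Next I'll retreat up and turn for the tab.

```bash
python3 -m inch '[-0.03,0,0,0,0,0,0.0876, -0.04,0,0,-5,0,0,0.0876, -0.01,0,0,-9,0,0,0.0876, 0,0,0,-9,0,0,0.0876, 0,0,0,-9,0,0,0.0876, 0,0,0,-9,0,0,0.0876, 0,0,0,-9,0,0,0.0876, 0,0,0,0,0,0,0.0876]'; python3 -c "
from h import *
st();tilt();print(rel([.516,.060,.2]))
s=snap('top','t6');P=cloud(s);m=(abs(P[...,0]-.593)<.03)&(abs(P[...,1]-.148)<.03)&(s['depth']>0)&(P[...,2]>.16)&(P[...,2]<.22);print(m.sum(),np.percentile(P[m],[5,50,95],axis=0))
"
```

```text
clock: 11.68
tool_pos: [0.5911, 0.1486, 0.4397]
orientation: [-51.5, 89.6, 144.9]
force: [0.0, -0.2, 0.0]
opening: 0.0878
t 11.68 grasp [0.5902 0.1492 0.2807] x [-0.005  0.004 -1.   ] yaw_y -73.62 q [ 32.3  13.3  -4.7  -0.4 -72.1  74.2] F [ 0.04 -0.21  0.01] M [-0.08  0.13 -0.01] op 0.0878
tilt fix rotvec deg [-0.    0.23  0.29]
[0.08079377 0.06506694 0.09601531]
19 [[0.57584362 0.13116577 0.17907066]
 [0.57935943 0.13980043 0.19591179]
 [0.59214432 0.15004846 0.20165336]]
```

```bash
python3 -m inch '[0,0.0325,0.048,1.3,0.2,0.3,0.0876, 0,0.0325,0.048,0,0,0,0.0876, 0.03,0,0,0,0,0,0.0876, 0.02,0,0,0,0,0,0.0876, 0,0,0,0,0,0,0.0876, 0,0,0,0,0,0,0.0876]'; python3 -c "
from h import *
st();tilt();print(rel([.516,.060,.2]))
snap('wrist','w7')
s=cv2.imread('pics/w7.png');cv2.imwrite('pics/w7z.png',cv2.resize(s[120:320,120:400],None,fx=2.8,fy=2.8,interpolation=2))"
```

```text
clock: 12.48
tool_pos: [0.5139, 0.0577, 0.3897]
orientation: [152.9, 89.9, -13.4]
force: [0.1, 0.1, 0.5]
opening: 0.0873
t 12.47 grasp [0.5142 0.0577 0.2307] x [ 0.002 -0.    -1.   ] yaw_y -76.24 q [ 28.2   6.2 -20.4   0.1 -63.3  75.5] F [0.15 0.14 0.47] M [-0.09  0.08 -0.01] op 0.0873
tilt fix rotvec deg [ 0.   -0.09 -0.04]
[ 0.03067467 -0.00184466 -0.00224496]
```

View pics/w7z.png

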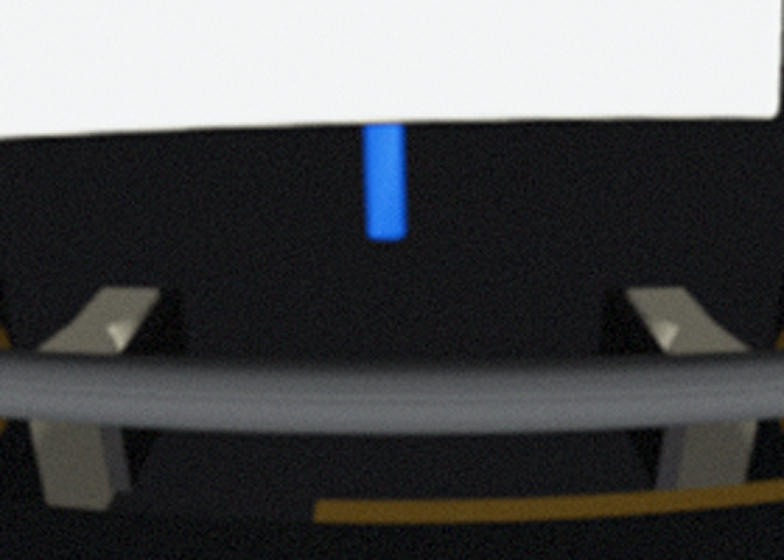

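```bash
python3 -c "
from h import *
a=wpix('w7',257.9,205.5,.1);b=wpix('w7',257.1,164.6,.1);print(a,b,np.degrees(np.arctan2(*(b-a)[[1,0]])))
l=wpix('w7',120,120+136/2.8,.12);r=wpix('w7',120+770/2.8,120+119/2.8,.12);print(l,r,np.degrees(np.arctan2(*(l-r)[[1,0]])))
u=np.array([.9657,.2596,0]);g=a+.016*u;print(g,rel([g[0],g[1],.13]))
"
```

```text
[0.4992153  0.05602643 0.1       ] [0.53736162 0.06604432 0.1       ] 14.714609153115239
[0.50891673 0.18936706 0.12      ] [ 0.57426442 -0.05471844  0.12      ] 104.98799203645682
[0.5146665  0.06018003 0.1       ] [ 0.10059566 -0.00230337 -0.00091817]
```

```bash
python3 -m inch '[0.03,-0.0023,-0.001,-1.1,0,0,0.0876, 0.04,0,0,0,0,0,0.0876, 0.03,0,0,0,0,0,0.0876, 0,0,0,0,0,0,0.0876]'; python3 -c "
from h import *
st();tilt();print(rel([.5148,.060,.09]))"
```

```text
clock: 13.02
tool_pos: [0.517, 0.0618, 0.2911]
orientation: [180.0, 89.5, 14.8]
force: [-0.5, 0.4, 0.3]
opening: 0.0874
t 13.03 grasp [0.5184 0.0622 0.1321] x [ 0.008  0.002 -1.   ] yaw_y -75.19 q [ 28.5  12.  -27.7   0.2 -49.8  76.2] F [-0.52  0.4   0.28] M [-0.13  0.19 -0.03] op 0.0874
tilt fix rotvec deg [ 0.   -0.49 -0.  ]
[0.04208755 0.0012129  0.00436728]
```

```bash
python3 -m inch '[0.02,0.001,0.003,0,-0.5,0,0.0876, 0.018,0,0,0,0,0,0.0876, 0,0,0,0,0,0,0.0876]'; python3 -c "
from h import *
st();tilt();print(rel([.5148,.060,.09]))"
```

```text
clock: 13.4
tool_pos: [0.5174, 0.0615, 0.2576]
orientation: [-178.9, 89.6, 16.0]
force: [-0.3, -0.2, 0.5]
opening: 0.0874
t 13.4 grasp [0.5183 0.0618 0.0986] x [ 0.006  0.002 -1.   ] yaw_y -75.15 q [ 28.4  14.5 -29.8   0.1 -45.3  76.3] F [-0.27 -0.2   0.55] M [-0.1   0.19 -0.05] op 0.0874
tilt fix rotvec deg [ 0.   -0.37  0.01]
[0.00853804 0.00085634 0.00395135]
```

```bash
python3 -m inch '[0.008,0.0008,0.003,0,-0.4,0,0.0876, 0,0,0,0,0,0,0.0876]'; python3 -c "
from h import *
st();print(rel([.5148,.060,.09]));snap('wrist','w8')"; python3 -m inch '[0,0,0,0,0,0,0, 0,0,0,0,0,0,0, 0,0,0,0,0,0,0, 0,0,0,0,0,0,0, 0,0,0,0,0,0,0, 0,0,0,0,0,0,0, 0,0,0,0,0,0,0, 0,0,0,0,0,0,0, 0,0,0,0,0,0,0, 0,0,0,0,0,0,0]'; python3 -c "
from h import *
st();tilt()"
```

```text
clock: 13.65
tool_pos: [0.5156, 0.0604, 0.2517]
orientation: [-167.6, 89.8, 27.3]
force: [-0.3, -0.0, 0.4]
opening: 0.0875
t 13.65 grasp [0.516  0.0606 0.0927] x [ 0.002  0.001 -1.   ] yaw_y -75.14 q [ 28.4  14.9 -30.2   0.  -44.7  76.5] F [-0.35 -0.    0.41] M [-0.08  0.15 -0.03] op 0.0875
[0.00272904 0.0003264  0.00129971]
clock: 14.95
tool_pos: [0.5163, 0.0607, 0.2532]
orientation: [-175.1, 89.7, 19.8]
force: [0.3, -0.7, 0.0]
opening: 0.014
t 14.95 grasp [0.5171 0.061  0.0942] x [ 0.005  0.002 -1.   ] yaw_y -75.08 q [ 28.4  14.8 -30.1   0.1 -44.8  76.5] F [ 0.27 -0.67  0.  ] M [-0.18  0.12  0.18] op 0.014
tilt fix rotvec deg [ 0.   -0.3   0.03]
```

View pics/w8.png

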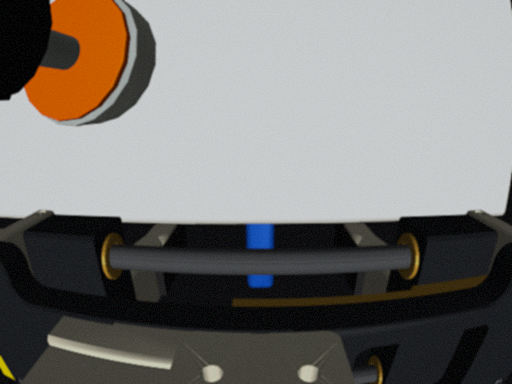

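The tab at (260,255) is between the fingers, and the opening of 14.0 mm confirms the grip. Pull along tool +z.

```bash
python3 -m inch '[0,0,0.004,0,0,0,0, 0,0,0.008,0,0,0,0, 0,0,0.01,0,0,0,0]'; python3 -c "
from h import *
st();tilt()"
```

```text
clock: 15.32
tool_pos: [0.4957, 0.0551, 0.2532]
orientation: [-178.7, 89.5, 16.2]
force: [3.2, -0.6, -1.9]
opening: 0.0135
t 15.32 grasp [0.497  0.0555 0.0942] x [ 0.008  0.002 -1.   ] yaw_y -75.06 q [ 29.   13.  -32.8   0.2 -43.7  75.8] F [ 3.15 -0.59 -1.85] M [-0.41 -1.18  0.14] op 0.0135
tilt fix rotvec deg [ 0.   -0.48  0.01]
```

```bash
python3 -m inch '[0,0,0.011,0,-0.3,0,0, 0,0,0.011,0,0,0,0, 0,0,0.011,0,-0.2,0,0, 0,0,0.011,0,0,0,0, 0,0,0.006,0,0,0,0]'; python3 -c "
from h import *
st();tilt();u=np.array([.9664,.2571]);o,M=Tm();print('out',(np.array([.5171,.061])-(o['tool_pos']+M@[.159,0,0])[:2])@u)"
```

```text
clock: 15.95
tool_pos: [0.4436, 0.0409, 0.2532]
orientation: [-157.8, 89.9, 37.1]
force: [3.4, -2.3, -5.0]
opening: 0.0139
t 15.95 grasp [0.4437 0.041  0.0942] x [ 0.001  0.001 -1.   ] yaw_y -75.05 q [ 30.8   8.4 -38.9  -0.  -42.6  74.2] F [ 3.4  -2.29 -5.  ] M [-0.76 -1.66  0.16] op 0.0139
tilt fix rotvec deg [ 0.   -0.06  0.02]
out 0.07602579234249457
```

```bash
python3 -m inch '[0,0,0.005,0,0,0,0, 0,0,0.004,0,0,0,0]'; python3 -c "
from h import *
st();u=np.array([.9664,.2571]);o,M=Tm();print('out',(np.array([.5171,.061])-(o['tool_pos']+M@[.159,0,0])[:2])@u)"; python3 -m inch '[0,0,0.003,0,0,0,0]'; python3 -c "
from h import *
st();tilt();u=np.array([.9664,.2571]);o,M=Tm();print('out',(np.array([.5171,.061])-(o['tool_pos']+M@[.159,0,0])[:2])@u)"
```

```text
clock: 16.2
tool_pos: [0.4346, 0.0385, 0.2533]
orientation: [-167.8, 89.9, 27.2]
force: [22.3, -5.9, -26.6]
opening: 0.0132
t 16.2 grasp [0.4349 0.0387 0.0943] x [ 0.002  0.001 -1.   ] yaw_y -75.04 q [ 31.2   7.5 -40.1   0.  -42.3  73.8] F [ 22.3   -5.94 -26.63] M [-2.35 -8.    0.13] op 0.0132
out 0.08515725411766152
clock: 16.32
tool_pos: [0.4336, 0.0383, 0.2533]
orientation: [-176.9, 89.5, 18.2]
force: [27.5, -8.8, -31.2]
opening: 0.0138
t 16.32 grasp [0.4348 0.0387 0.0943] x [ 0.008  0.003 -1.   ] yaw_y -74.96 q [ 31.3   7.3 -40.4   0.2 -41.9  73.7] F [ 27.5   -8.84 -31.24] M [-3.21 -9.58  0.07] op 0.0138
tilt fix rotvec deg [ 0.   -0.46  0.03]
out 0.08527268543644018
```

Stopped at 85.2 mm with the force rising: the tray is at its outer stop. Relax, open, and lift away.

```bash
python3 -m inch '[0.0003,0,0,0,0,0,0, 0,0,0,0,0,0,0]'; python3 -c "
from h import *
st()"; python3 -m inch '[0,0,0,0,0,0,0.04, 0,0,0,0,0,0,0.06, 0,0,0,0,0,0,0.07, 0,0,0,0,0,0,0.07, 0,0,0,0,0,0,0.07]'; python3 -c "
from h import *
st();tilt()"
```

```text
clock: 16.58
tool_pos: [0.4338, 0.0383, 0.2532]
orientation: [179.9, 89.6, 14.9]
force: [2.8, -1.2, -1.2]
opening: 0.0137
t 16.57 grasp [0.4349 0.0386 0.0942] x [ 0.007  0.002 -1.   ] yaw_y -74.96 q [ 31.2   7.3 -40.4   0.2 -41.9  73.7] F [ 2.8  -1.24 -1.2 ] M [-0.46 -0.85  0.09] op 0.0137
clock: 17.2
tool_pos: [0.4324, 0.0381, 0.2528]
orientation: [-174.7, 89.7, 20.3]
force: [-0.3, 0.3, -1.1]
opening: 0.0582
t 17.2 grasp [0.4331 0.0384 0.0938] x [ 0.004  0.002 -1.   ] yaw_y -75.03 q [ 31.3   7.3 -40.4   0.1 -42.   73.6] F [-0.33  0.25 -1.12] M [-0.14  0.13 -0.01] op 0.0582
tilt fix rotvec deg [ 0.   -0.26  0.02]
```

```bash
python3 -m inch '[-0.02,0,0,0,0,0,0.07, -0.04,0,0,0,0,0,0.07, -0.05,0,0,0,0,0,0.07, -0.05,0,0,0,0,0,0.07, -0.02,0,0,0,0,0,0.07, 0,0,0,0,0,0,0.07]'; python3 -c "
from h import *
st();snap('scene','s9');snap('top','t9');w=snap('wrist','w9')
s=cv2.imread('pics/s9.png');cv2.imwrite('pics/s9z.png',cv2.resize(s[130:260,220:400],None,fx=4,fy=4,interpolation=2))
a=dict(np.load('s9.npz'));b=dict(np.load('s5.npz'))
P=cloud(a);c=a['color'].astype(int);x,y,z=P[...,0],P[...,1],P[...,2]
m=(c[...,2]>c[...,0]+60)&(z>.092)&(z<.108)&(x<.54)&(x>.3)&(y<.2)&(y>-.1);print('tab',m.sum(),P[m].mean(0),P[m].min(0))
m=(abs(x-.593)<.03)&(abs(y-.148)<.03)&(z>.15);print('head z',np.percentile(z[m],[2,98]))
m=(abs(x-.593)<.03)&(abs(y-.148)<.03)&(c[...,0]>c[...,2]+60);print('ring z',np.percentile(z[m],[5,50,95]))
"
```

```text
clock: 17.95
tool_pos: [0.4311, 0.0375, 0.4382]
orientation: [-179.7, 89.9, 15.3]
force: [0.0, -0.0, 0.4]
opening: 0.0697
t 17.95 grasp [0.4315 0.0376 0.2792] x [ 0.002  0.001 -1.   ] yaw_y -75.05 q [ 31.3  -4.5 -24.8   0.  -69.6  73.6] F [ 0.   -0.04  0.41] M [-0.08  0.15 -0.02] op 0.0697
tab 30 [0.43689394 0.03280651 0.09847252] [0.41557639 0.02466012 0.09342668]
head z [0.15272484 0.20187979]
ring z [0.1406997  0.14437642 0.14789637]
```

View pics/s9z.png

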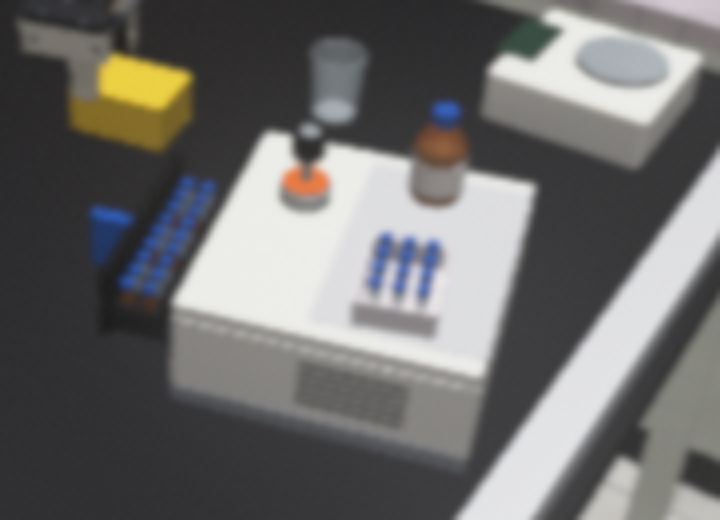

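View pics/t9.png

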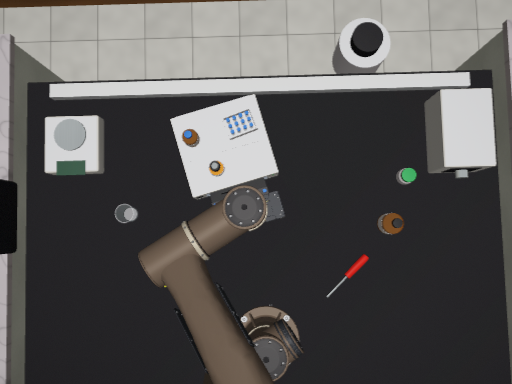

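```bash
python3 -m inch '[0,0,0,0,0,0,0.07, 0,0,0,0,0,0,0.07]'; python3 -c "
from h import *
ctrl.close_job()"
```

```text
clock: 18.35
tool_pos: [0.4304, 0.0372, 0.4338]
orientation: [14.5, 89.7, -150.6]
force: [-0.7, 0.4, -0.2]
opening: 0.07
the job is handed in; nothing more can be done
```

The screw is at its end stop and stays up by itself. The tray is drawn out to its stop and released. I handed the job in at about 18 s; no verdict was reported.

**Screw:**
- I gripped the head from above, lifted it about 5 mm, and turned it counter-clockwise under a light pull until it gave way.
- I raised it to about 16 mm and unscrewed it roughly 115° until the torque jumped to 0.8 N m at the end stop.
- The highest upward pull read was about 11 N, roughly 1–2 N beyond the screw's own spring. The orange ring was at its rest height afterwards.
- After release, the head's top measured about 0.20 m above the bench, which is 20 mm up.

**Tray:**
- I pulled it by the blue tab with about 3 N, and it stopped at 85.2 mm of hand travel, where the force rose sharply to about 40 N at the wrist.
- I relaxed the pull, opened the gripper and lifted clear.
- The tray stands open in the last pictures.
- A rough camera estimate of the tab's travel gave 81–82 mm instead of 85. I put the gap down to the few, blurry pixels on the tab.

**Other objects:** In the last pictures everything I could see was where it started. In the top view the arm hid the yellow tip box, but the scene view showed it in place.

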